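# Fit the master shaft in the leaning gauge fixture and zero its dial

## Robot

A 6-joint arm with a two-finger parallel gripper is mounted at the origin on the work surface. World frame = base frame: x ahead of the robot, y to its left, z up, the work surface at z = 0. Lengths are in mm, angles in rad, forces in N, time in s.
With the tool pointing down it reaches from about 275 to 750 mm from the base axis. Payload 10.2 kg.
Tool frame: the origin (TCP) lies between the finger pads, 19 mm behind the fingertips; this is the grasp point; z points along the fingers, y is the line along which they close (so a half turn about z gives the same grasp; the last joint's range is limited). The gripper opens to 88 mm and grips with 3 to 60 N. Pads are 18 mm wide; open, the fingers measure 123 mm over their backs; the gripper's body (75 mm by 187 mm) begins 45 mm behind the grasp point.
Start: joints at [0.881, 0.313, 1.498, -0, 1.331, -0.223], TCP at [236.279, 468.832, 257.42] pointing down, gripper open.
Joint ranges: [-2.94, 2.94], [-0.97, 2.17], [0.19, 2.56], [-1.23, 4.37], [0.02, 3.11], [-2.88, 2.88]. Speed limits (rad/s): [2.39, 2.39, 3.01, 3.14, 3.14, 3.14].

## Interface

Orientations are given as a 3x3 rotation matrix whose columns are the frame's x, y, z axes.
In Python, from workcell import env gives the robot as it stands. The module is installed in compiled form; this text tells all that it offers.
- The arm moves only by the tool carry_out, never from a script. Its argument "steps" is a list of rows, each an object with "rot": the turn, a rotation vector about the tool's x, y, z in units of pi/2 rad (1.0 is pi/2 rad), a list of three; "dp": the shift along the tool's x, y, z in units of 250 mm (1.0 is 250 mm), a list of three; "hand": the opening, from 0 (shut) to 1 (fully open). A call has 1 to 12 rows; each row is the pose to reach, as a shift and turn from the pose commanded when the call began, along the tool's axes at that moment; what a row does not reach only later rows make up. A row lasts 1/8 s, in which the tool goes at most 62.5 mm and 10.7 degrees, less where a joint would pass 70% of its speed; a pose out of reach is approached as far as the arm can. A call with a number of a shift or a turn outside -1 to 1 is refused whole. A call with a gripper value outside its range is refused whole. The fingers move at their own pace and stop on an object; the grip force is fixed at half the most. Time passes only in rows, so rows that repeat a pose let the fingers close. It gives the time, the measured TCP pose, the force, the opening and the grip force at its end, in the units of the state.
- env.observe(): the state, without advancing time (a new reading comes with each control period).
- env.grab_frame(name): name is "scene" or "side" or "wrist"; returns a dict with "color" (384x512x3 uint8, red, green, blue), "mtx" (3x3 intrinsics, pixels), "distortion" ([k1, k2, p1, p2, k3] as OpenCV has them; the pictures are not rectified), "xyz" and "attitude" of the camera in the world. Camera axes: x right, y down, z forward; pixel columns grow to the right and rows downward; lengths in mm; the calibration is good to about 2 mm. A picture is of the moment at which its call begins. There is no depth.
- env.close_job(): hands the job in; it is judged then, once.
The state is a dict: "clock": time; "qpos": joint angles; "joint_velocities": joint speeds; "effort": joint torques, N m; "tool_pos": TCP position; "eef_rot": TCP orientation; "wrist_force": force on the tool from outside, world axes, zero at the start; "torque": the same for the moment, N m; "finger_gap": finger opening in mm; "grip_force": force on a finger pad.
Only numpy, scipy, OpenCV 4.12 (cv2) and the standard library are available. Lean on these libraries where they do the work, as an engineer would, in place of code of your own. Each camera call takes 0.05 s, during which the arm holds its last target. There are 200 camera calls.

## Task

Take the long collared master shaft out of the wooden rack and thread it, narrow nose first, down through both bearing plates of the leaning gauge fixture until its collar sits fully home on the upper plate, and let go of it. Only then turn the bar knob on the fixture's dial until its pointer reads zero (the long thick mark). Leave the other two pins and the mould insert where they are.

Things in the scene. Friction and masses are not known exactly. Their poses are not given: they have to be found in the camera images.
- shaft: Master shaft, steel, 171 mm long, 0.28 kg, loose, nose down in one of the rack's three holes. Origin at the end of the nose, z along it to the head. From the nose: 12 mm taper from 8 to 16 mm diameter; 16 mm diameter up to 130 mm; collar 28 mm diameter, 5 mm thick; round gripping head 18 mm diameter, 36 mm long (to 171 mm). The tallest in the rack, the only one with a head above a collar.
- shaft_grip (a point): Centre of the gripping point on the shaft's head, 159 mm from the nose and 24 mm above the collar's top (a TCP here leaves the fingertips 5 mm clear of the collar).
- shaft_collar (a point): Centre of the collar's underside, 130 mm from the nose.
- rack: Wooden block 210 x 60 x 65 mm, fixed, origin under its centre, x along the row. Three upright square holes 19 mm wide, 50 mm deep, at x = -70, 0 and +70 mm; the shaft, the plain pin and the plug stand in them in any order with their noses 15 mm above the bench.
- upper_bearing: Upper bearing plate of the gauge fixture, steel, 70 x 70 x 12 mm, fixed. Origin at the centre of its underside; its z axis is the line of the two holes, pointing up, 30 degrees from vertical, leaning mostly towards the robot. Round through hole, 19 mm in diameter, in its middle. A bracket wall runs down from its -x edge.
- lower_bearing: Lower bearing plate, same size, hole and axes as the upper one, on the same line, 75 mm farther down it. The bracket stands on the fixture's dark base plate, 200 x 270 mm and 12 mm thick.
- seat (a point): Centre of the upper hole's mouth, on the plate's top face: the collar's underside comes here.
- lower_mouth (a point): Centre of the lower hole's mouth, on the top face of the lower plate, 75 mm below the seat along the line.
- nose_home (a point): Where the nose's end is when the shaft is fully home, on the line 130 mm below the seat.
- zero_knob (a joint): Angle of the dial's knob and pointer, rad: 0 when the pointer is on the zero mark, positive counter-clockwise seen from above. Starts 0.5 to 1.3 counter-clockwise of zero, turns between -1.6 and 1.6 about an upright axis, stays where it is left (friction 0.04 N m). The small marks are 10 degrees apart.
- knob_grip (a point): On the knob's axis at gripping height, 23 mm above the dial's face, which is 95 mm above the bench. The knob is a bright metal bar 42 mm long, 12 mm wide, its top 31 mm above the face; it lies along this point's x axis, which points along the pointer. The white dial, 116 mm over its case, lies flat on a pedestal on the fixture's base, 145 mm to the side of the shaft line.
- pointer_tip (a point): Outer end of the thin black pointer, 46 mm from the knob's axis and just above the dial's face.
- zero_mark (a point): The long thick zero mark at the dial's rim, 46 mm from the knob's axis.
- plain_pin: Bystander: plain steel pin 16 mm in diameter and 105 mm long, no collar, loose in the rack. Origin at its lower end.
- plug: Bystander: steel plug 95 mm long, stem 16 mm, disc head 32 mm in diameter and 20 mm thick, loose in the rack. Origin at its lower end.
- mould_insert: Bystander: polished round steel mould insert 116 mm in diameter, 72 mm high, about 2.2 kg, loose on a thin black mat. Origin under its centre.
Things that resemble listed ones, but are neither listed nor needed, are in the scene too. What is shaped like the shaft but orange or purple is not meant.

How it is judged (in metres and radians):
On the way, in this order (a step that is already met when the one before it is completed fails the run):
1. the shaft's nose has entered the upper bearing hole from above (z of shaft in the frame of upper_bearing between -0.06 and 0.008 m and angle between the z axis of shaft and the z axis of upper_bearing, either way round below 0.25 rad and x of shaft in the frame of upper_bearing between -0.008 and 0.008 m and y of shaft in the frame of upper_bearing between -0.008 and 0.008 m), for 0.05 s.
2. the shaft is through both plates with its collar home on the upper plate, and let go of (distance between shaft_collar and seat below 0.006 m and distance between shaft and nose_home below 0.008 m and contact force between the fingers and shaft below 0.1 N), for 0.2 s.
3. the dial's pointer is on zero (value of joint zero_knob between -0.087 and 0.087 rad), for 0.2 s.
At the end, for the whole second after the job is handed in: The shaft stands through both bearing plates with its collar's underside within 6 mm of the seat point and its nose within 8 mm of its home point, at rest and released, and the pointer is within 5 degrees (0.087 rad, half a small division) of the zero mark (all of step 3 and distance between shaft_collar and seat below 0.006 m and distance between shaft and nose_home below 0.008 m and linear speed of shaft below 0.02 m/s and velocity of joint zero_knob between -0.05 and 0.05 rad/s); the robot touches nothing.
It fails at once if the plain pin is moved by more than 20 mm (distance of plain_pin from where it was at the start of the episode above 0.02 m).
It fails at once if the plug is moved by more than 20 mm (distance of plug from where it was at the start of the episode above 0.02 m).
It fails at once if the mould insert is moved by more than 20 mm (distance of mould_insert from where it was at the start of the episode above 0.02 m).
It also fails if it takes over 61 s, if anything falls off the work surface, if the arm or the gripper's body presses on something with over 40 N, if the wrist force passes 120 N, or if a joint passes its speed limit or range.

## Working session

There is one attempt and no reset: what is moved stays moved. The work goes in short steps, Python scripts to look and compute and a tool call to move; the robot and the scene stay as the last step left them, time stands still between calls to the robot, and variables do not carry over. Pictures are saved under pics/ and viewed, at most 10 in all, crops included, and the job is handed in when it is done.

Besides the shell and the picture viewer there is one more tool, called in YAML: its name, and indented under it one key for each argument. carry_out: Moves the arm, as the interface text tells. Its arguments: {"type":"object","properties":{"steps":{"type":"array"}},"required":["steps"]}

```bash
mkdir -p pics; cat > h.py <<'E'
import numpy as np, cv2, pickle
from workcell import env
def grab(n, save):
    f=env.grab_frame(n); pickle.dump(f,open(f'pics/{save}.pkl','wb')); cv2.imwrite(f'pics/{save}.png',f['color'][:,:,::-1]); return f
def load(s): return pickle.load(open(f'pics/{s}.pkl','rb'))
def ray(f,uv):
    p=cv2.undistortPoints(np.array(uv,float).reshape(-1,1,2),np.array(f['mtx']),np.array(f['distortion'])).reshape(-1,2)
    d=np.c_[p,np.ones(len(p))]@np.array(f['attitude']).T
    return np.array(f['xyz'],float), d/np.linalg.norm(d,axis=1)[:,None]
def onz(f,uv,z):
    o,d=ray(f,uv); return o+d*((z-o[2])/d[:,2])[:,None]
def tri(fs,uvs):
    A=np.zeros((3,3));b=np.zeros(3);L=[]
    for f,uv in zip(fs,uvs):
        o,d=ray(f,[uv]);P=np.eye(3)-np.outer(d[0],d[0]);A+=P;b+=P@o;L.append((P,o))
    x=np.linalg.solve(A,b); return x,[round(float(np.linalg.norm(P@(x-o))),1) for P,o in L]
def proj(f,X):
    R=np.array(f['attitude']); c=(np.atleast_2d(X)-np.array(f['xyz']))@R
    return cv2.projectPoints(c.reshape(-1,1,3),np.zeros(3),np.zeros(3),np.array(f['mtx']),np.array(f['distortion']))[0].reshape(-1,2)
E
python3 - <<'E'
from h import *
for n in('scene','side','wrist'):
    f=grab(n,n+'0'); print(n,np.round(f['xyz'],1).tolist(),np.round(f['attitude'],3).tolist(),np.round(f['mtx'],1).tolist(),f['distortion'])
a=np.hstack([cv2.imread('pics/scene0.png'),cv2.imread('pics/side0.png')])
cv2.imwrite('pics/w.png',np.vstack([load('scene0')['color'],])[:,:,::-1])
o=env.observe(); print({k:np.round(v,3).tolist() for k,v in o.items()})
E
```

```text
scene [1240.3, 406.8, 978.5] [[-0.514, 0.625, -0.587], [0.858, 0.376, -0.35], [0.002, -0.684, -0.73]] [[380.2, 0.0, 252.2], [0.0, 380.2, 182.8], [0.0, 0.0, 1.0]] [-0.12550766  0.          0.          0.          0.        ]
side [407.6, -762.9, 604.3] [[0.988, -0.075, 0.135], [-0.154, -0.521, 0.839], [0.007, -0.85, -0.527]] [[347.7, 0.0, 256.4], [0.0, 347.7, 190.1], [0.0, 0.0, 1.0]] [-0.00146672  0.          0.          0.          0.        ]
wrist [169.1, 502.4, 383.8] [[0.45, 0.855, 0.258], [0.893, -0.43, -0.132], [-0.001, 0.29, -0.957]] [[315.2, 0.0, 255.8], [0.0, 315.2, 191.8], [0.0, 0.0, 1.0]] [-0.05091625  0.          0.          0.          0.        ]
{'clock': 0.15, 'qpos': [0.881, 0.313, 1.498, -0.0, 1.331, -0.223], 'joint_velocities': [-0.001, -0.002, -0.002, -0.002, 0.001, 0.002], 'effort': [0.002, -40.23, -25.232, 0.069, 0.034, -0.0], 'tool_pos': [236.174, 468.703, 257.022], 'eef_rot': [[-0.893, 0.45, -0.001], [0.45, 0.893, -0.001], [0.0, -0.001, -1.0]], 'wrist_force': [0.963, -1.469, 0.099], 'torque': [0.069, 0.015, -0.043], 'grip_force': 0.0, 'finger_gap': 88.159}
```

View pics/scene0.png

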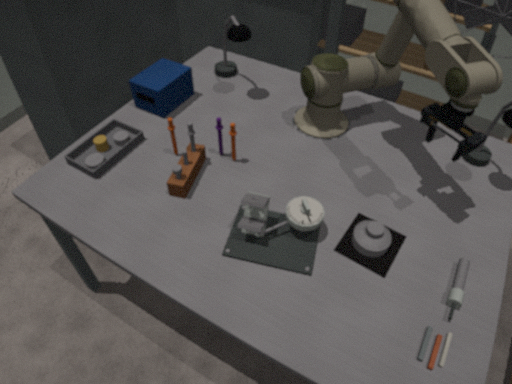

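View pics/side0.png

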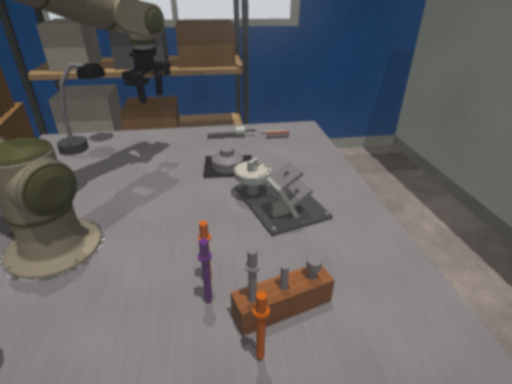

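Scene view: the candidates for the shaft are grey at (191,135), which stands in the rack; orange at (172,135) and (234,140); purple at (220,135). The plain pin and plug are at (185,157) and (178,172). Side view: grey shaft at (252,270), plain pin (285,277), plug (314,268), orange (261,310) and (205,240), purple (206,265). I choose the grey one with a collar and head in the rack, and check it in a close crop.

```bash
python3 - <<'E'
from h import *
def crop(n,x,y,w,h): 
    c=cv2.imread(f'pics/{n}.png')[y:y+h,x:x+w]; return cv2.resize(c,(400,300),interpolation=cv2.INTER_CUBIC)
a=np.vstack([np.hstack([crop('scene0',150,110,100,75),crop('side0',200,210,140,105)]),np.hstack([crop('scene0',220,180,120,90),crop('side0',225,145,112,84)])])
cv2.imwrite('pics/c1.png',a)
E
```

```text
(no output)
```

View pics/c1.png

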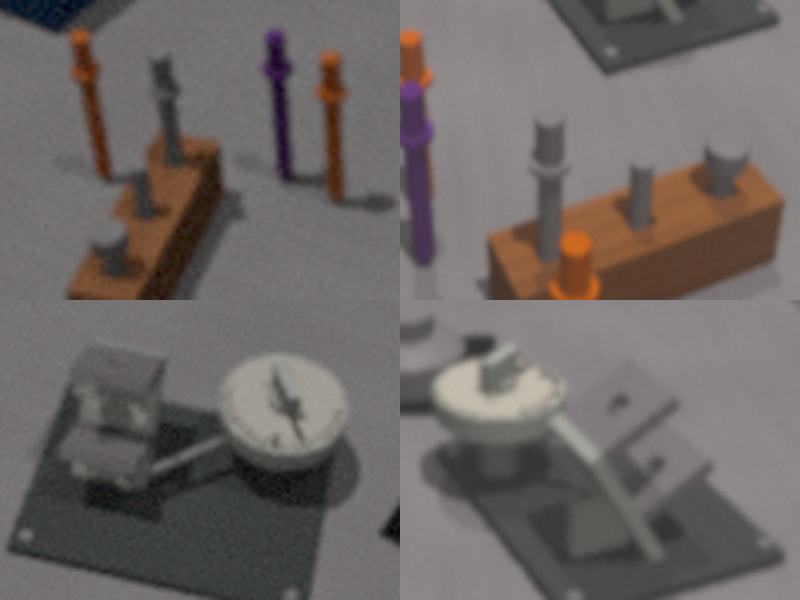

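```bash
python3 - <<'E'
from h import *
s,d=load('scene0'),load('side0')
S=lambda u,v:(150+u/4,110+v/4); D=lambda u,v:(200+(u-400)*.35,210+v*.35)
F=lambda u,v:(220+.3*u,180+.3*(v-300)); G=lambda u,v:(225+.28*(u-400),145+.28*(v-300))
for n,a,b in [('top',S(161,60),D(550,119)),('collar',S(166,90),D(550,165)),('base of shaft',S(174,160),D(549,255)),('pin top',S(138,175),D(642,163)),('plug top',S(108,230),D(727,145)),
 ('orL',S(80,35),D(575,242)),('orR',S(330,58),D(411,38)),('purp',S(276,37),D(411,92)),('knob',F(287,400),G(500,365)),('screw near',F(27,535),G(766,542)),('screw2',F(293,595),G(573,597)) ,('insert knob',(374,229),(227,152))]:
    x,e=tri([s,d],[a,b]); print(n,np.round(x,1),e)
print('hole@z150',onz(d,[G(622,404)],150))
E
```

```text
top [ 476.5 -293.7  180.5] [0.5, 0.5]
collar [ 474.9 -296.1  144.6] [2.0, 2.0]
base of shaft [ 474.2 -298.7   62.2] [1.7, 1.7]
pin top [ 545.  -273.9  112.9] [0.7, 0.7]
plug top [ 608.9 -258.5  108. ] [1.6, 1.6]
orL [ 476.5 -385.2  171.2] [1.3, 1.3]
orR [ 391.  -180.2  169.3] [1.6, 1.6]
purp [ 389.1 -237.9  167.7] [1.9, 1.9]
knob [549.9 182.2 108.7] [1.9, 1.9]
screw near [742.4  24.   15.9] [2.8, 2.8]
screw2 [ 602.5  217.1 -155.7] [30.0, 30.0]
insert knob [480.4 377.8  62.2] [2.9, 2.9]
hole@z150 [[618.44512592  30.10445393 150.        ]]
```

```bash
cat >> h.py <<'E'
from scipy.spatial.transform import Rotation as Ro
def plan(p,xaxis=None,z=None):
    """shift and turn from the present pose to TCP p, tool z axis z, tool x axis near xaxis"""
    o=env.observe(); R=np.array(o['eef_rot']); P=np.array(o['tool_pos'])
    if z is None: T=R
    else:
        z=np.array(z,float)/np.linalg.norm(z); x=np.array(xaxis,float); x-=z*(x@z); x/=np.linalg.norm(x); T=np.c_[x,np.cross(z,x),z]
    print('t',o['clock'],'dp',np.round(R.T@(np.array(p)-P)/250,4).tolist(),'rot',np.round(Ro.from_matrix(R.T@T).as_rotvec()/(np.pi/2),4).tolist())
E
python3 -c "
from h import *
plan([540,20,310],[0,1,0],[0,0,-1])"
```

```text
t 0.15 dp [-1.893, -1.056, -0.2113] rot [-0.0006, 0.0002, 0.7028]
```

carry_out:
  steps:
    - {"dp": [-0.95, -0.53, -0.21], "rot": [0, 0, 0.7], "hand": 1}
    - {"dp": [-0.95, -0.53, -0.21], "rot": [0, 0, 0.7], "hand": 1}
    - {"dp": [-0.95, -0.53, -0.21], "rot": [0, 0, 0.7], "hand": 1}
    - {"dp": [-0.95, -0.53, -0.21], "rot": [0, 0, 0.7], "hand": 1}
    - {"dp": [-0.95, -0.53, -0.21], "rot": [0, 0, 0.7], "hand": 1}
    - {"dp": [-0.95, -0.53, -0.21], "rot": [0, 0, 0.7], "hand": 1}
    - {"dp": [-0.95, -0.53, -0.21], "rot": [0, 0, 0.7], "hand": 1}

```text
clock: 1.02
tool_pos: [388.8, 243.4, 309.8]
eef_rot: [[-0.005, 1.0, -0.0], [1.0, 0.005, -0.0], [-0.0, -0.0, -1.0]]
wrist_force: [-0.0, -0.1, -0.1]
finger_gap: 88.1
grip_force: 0.0
```

```bash
python3 -c "
from h import *
plan([540,20,310],[0,1,0],[0,0,-1]); print(env.observe()['qpos'])"
```

```text
t 1.025 dp [-0.8968, 0.6002, -0.0011] rot [-0.0003, 0.0001, 0.0034]
[3.03023450e-01 1.29054287e-01 1.59084844e+00 7.90681271e-06
 1.42212440e+00 2.97701266e-01]
```

carry_out:
  steps:
    - {"dp": [-0.5, 0.6, 0], "rot": [0, 0, 0], "hand": 1}
    - {"dp": [-0.5, 0.6, 0], "rot": [0, 0, 0], "hand": 1}
    - {"dp": [-0.5, 0.6, 0], "rot": [0, 0, 0], "hand": 1}
    - {"dp": [-0.5, 0.6, 0], "rot": [0, 0, 0], "hand": 1}
    - {"dp": [-0.5, 0.6, 0], "rot": [0, 0, 0], "hand": 1}

```text
clock: 1.65
tool_pos: [539.0, 119.8, 309.6]
eef_rot: [[-0.007, 1.0, -0.001], [1.0, 0.007, 0.0], [0.0, -0.001, -1.0]]
wrist_force: [0.1, 0.6, 0.5]
finger_gap: 88.4
grip_force: 0.0
```

```bash
python3 -c "
from h import *
grab('wrist','w1')"
```

carry_out:
  steps:
    - {"dp": [-0.4, 0, 0], "rot": [0, 0, 0], "hand": 1}
    - {"dp": [-0.4, 0, 0], "rot": [0, 0, 0], "hand": 1}
    - {"dp": [-0.4, 0, 0], "rot": [0, 0, 0], "hand": 1}

```text
clock: 2.08
tool_pos: [539.1, 18.9, 310.4]
eef_rot: [[-0.004, 1.0, 0.0], [1.0, 0.004, -0.0], [-0.0, 0.0, -1.0]]
wrist_force: [-0.3, 0.5, 0.6]
finger_gap: 88.0
grip_force: 0.0
```

```bash
python3 -c "
from h import *
grab('wrist','w2')
r=lambda n:cv2.resize(cv2.imread(f'pics/{n}.png'),(400,300))
cv2.imwrite('pics/c2.png',np.hstack([cv2.imread('pics/w1.png')[:,56:456],cv2.imread('pics/w2.png')[:,56:456]]))"
```

```text
(no output)
```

View pics/c2.png

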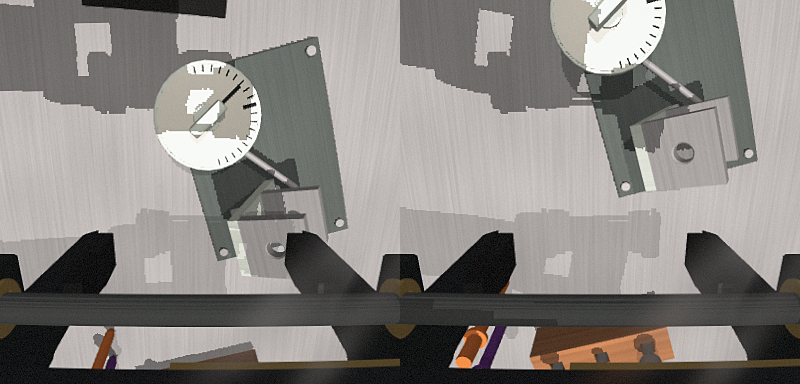

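w1: dial hub at (263,117), pointer running to (297,85), thick zero mark at (307,106), so the pointer is about 32° CCW of zero. w2: upper plate hole at (339,152), and the rack below shows the three pins. Next I triangulate the hole and look down the bore.

```bash
python3 - <<'E'
from h import *
a,b=load('w1'),load('w2')
def T(n,u,v): x,e=tri([a,b],[(u[0]+56,u[1]),(v[0]-344,v[1])]); print(n,np.round(x,1),e); return x
h=T('hole',(277,250),(683,152))
T('corner',(229,214),(633,127)); 
T('knobtop',(207,117),(608,7))
s1=T('screw',(311,50),(711,-60)) if 0 else None
T('s2',(340,222),(748,153)); T('s3',(223,253),(625,187))
z=[onz(a,[(u+56,v)],12)[0] for u,v in[(311,50),(340,222),(223,253)]]; print(np.round(z,1))
c=onz(a,[(207+56,117)],126); t=onz(a,[(241+56,85)],97); m=onz(a,[(251+56,106)],95);print(c,t,m)
d=z[1]-z[2]; print('base angs',np.degrees(np.arctan2(d[1],d[0])),np.degrees(np.arctan2(*(z[0]-z[1])[::-1])))
ax=np.array([-.5,0,.866])
plan(h+150*ax-[0,75,0],[0,1,0],-ax)
E
```

```text
hole [617.6  44.4 144.9] [0.8, 0.8]
corner [574.1  62.   88.5] [0.8, 0.8]
knobtop [545.6 174.9 111. ] [0.2, 0.2]
s2 [743.5  21.3  11.9] [0.7, 0.7]
s3 [573.7 -26.2  18.4] [0.2, 0.2]
[[677.2 253.1  12. ]
 [744.3  21.3  12. ]
 [574.1 -29.6  12. ]]
[[545.06006794 175.78276639 126.        ]] [[580.16760216 206.56857055  97.        ]] [[591.78910269 185.65562829  95.        ]]Traceback (most recent call last):
  File "<stdin>", line 11, in <module>
TypeError: return arrays must be of ArrayType
```

```bash
cat >> h.py <<'E'
th=np.radians(16.4); AX=np.array([-.5*np.cos(th),-.5*np.sin(th),.866]); YX=np.array([-np.sin(th),np.cos(th),0])
E
python3 -c "
from h import *
plan(np.array([617.6,44.4,145])+150*AX-75*YX,YX,-AX)"
```

```text
t 2.125 dp [-0.2759, 0.1092, 0.1418] rot [-0.3308, 0.0467, -0.1747]
```

carry_out:
  steps:
    - {"dp": [-0.276, 0.109, 0.142], "rot": [-0.331, 0.047, -0.175], "hand": 1}
    - {"dp": [-0.276, 0.109, 0.142], "rot": [-0.331, 0.047, -0.175], "hand": 1}
    - {"dp": [-0.276, 0.109, 0.142], "rot": [-0.331, 0.047, -0.175], "hand": 1}
    - {"dp": [-0.276, 0.109, 0.142], "rot": [-0.331, 0.047, -0.175], "hand": 1}
    - {"dp": [-0.276, 0.109, 0.142], "rot": [-0.331, 0.047, -0.175], "hand": 1}

```text
clock: 2.75
tool_pos: [567.0, -47.9, 274.8]
eef_rot: [[-0.284, 0.83, 0.479], [0.959, 0.246, 0.142], [0.0, 0.5, -0.866]]
wrist_force: [-0.9, -0.2, -0.1]
finger_gap: 88.2
grip_force: 0.0
```

```bash
python3 -c "
from h import *
print(env.observe()['qpos'])
f=grab('wrist','w3')
uv=proj(f,[[617.6,44.4,145]])[0]; print(uv); x,y=np.round(uv).astype(int)
c=cv2.imread('pics/w3.png')[max(y-75,0):y+75,x-100:x+100]; print(max(y-75,0),x-100)
cv2.imwrite('pics/c3.png',cv2.resize(c,None,fx=4,fy=4,interpolation=cv2.INTER_CUBIC))"
```

```text
[-0.42757087  0.19025043  1.69231748  0.43373725  0.89617531 -0.92664314]
[256.23282872  97.675575  ]
23 156
```

View pics/c3.png

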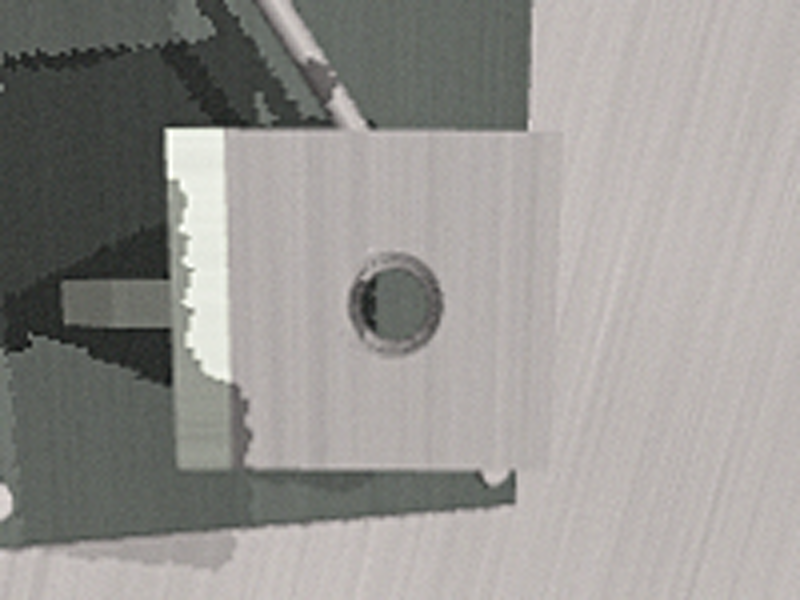

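The bore view confirms the axis: upper hole rim at full-image pixel (254.8,98.8), with the lower hole showing concentrically through it at about (255.8,99).

```bash
python3 - <<'E'
from h import *
fs=[load('w1'),load('w2'),load('w3')]; 
h,e=tri(fs,[(333,250),(339,152),(254.8,98.8)]); print(h,e)
for f in fs: print(proj(f,h))
f=fs[2]; print('pred up, lo',proj(f,[h,h-75*AX]))
g=cv2.imread('pics/w3.png'); 
# blobs through bore
c=cv2.resize(g[78:120,232:278],None,fx=8,fy=8,interpolation=cv2.INTER_CUBIC); gray=cv2.GaussianBlur(cv2.cvtColor(c,6),(0,0),4)
for r0,r1 in((65,84),(85,110)):
    print(cv2.HoughCircles(gray,cv2.HOUGH_GRADIENT,1,200,param1=60,param2=8,minRadius=r0,maxRadius=r1))
# plate edges' corners in w3 -> rough plate normal check by ray to plane
cor=[(165/4+156,127/4+23),(562/4+156,131/4+23),(550/4+156,470/4+23),(178/4+156,470/4+23)]
o,d=ray(f,cor); P=o+d*(((h-o)@AX)/(d@AX))[:,None]; print(np.round(P-h,1),[np.round(np.linalg.norm(P[i]-P[(i+1)%4]),1) for i in range(4)])
E
```

```text
[618.04679348  43.61254868 142.74141141] [1.0, 0.8, 0.3]
[[332.0810323 249.6042586]]
[[339.7529079  152.43889574]]
[[255.11327695  98.74063156]]
pred up, lo [[255.11327695  98.74063156]
 [255.29727117  98.3915404 ]]
[[[195.5 168.5  82.2]]]
[[[182.5 169.5  95. ]]]
[[-49.7  22.2 -23.9]
 [ 18.6  41.4  17.1]
 [ 38.2 -25.7  16.9]
 [-30.  -45.9 -24.1]] [np.float64(81.9), np.float64(70.0), np.float64(82.1), np.float64(70.8)]
```

```bash
python3 -c "
from h import *
plan([495,-363,300],YX,[0,0,-1])"
```

```text
t 2.8 dp [-1.1259, -0.4992, -0.4045] rot [0.3332, -0.0003, 0.0009]
```

carry_out:
  steps:
    - {"dp": [-0.96, -0.499, -0.405], "rot": [0.333, 0, 0], "hand": 1}
    - {"dp": [-0.96, -0.499, -0.405], "rot": [0.333, 0, 0], "hand": 1}
    - {"dp": [-0.96, -0.499, -0.405], "rot": [0.333, 0, 0], "hand": 1}
    - {"dp": [-0.96, -0.499, -0.405], "rot": [0.333, 0, 0], "hand": 1}
    - {"dp": [-0.96, -0.499, -0.405], "rot": [0.333, 0, 0], "hand": 1}
    - {"dp": [-0.96, -0.499, -0.405], "rot": [0.333, 0, 0], "hand": 1}
    - {"dp": [-0.96, -0.499, -0.405], "rot": [0.333, 0, 0], "hand": 1}

```text
clock: 3.68
tool_pos: [483.4, -323.4, 299.7]
eef_rot: [[-0.283, 0.959, 0.0], [0.959, 0.283, 0.0], [0.0, 0.0, -1.0]]
wrist_force: [0.1, 0.9, 0.4]
finger_gap: 88.4
grip_force: 0.0
```

```bash
python3 -c "
from h import *
grab('wrist','w4'); plan([475,-296,300],YX,[0,0,-1])"
```

```text
t 3.725 dp [0.1138, -0.0018, -0.0008] rot [0.0002, -0.0002, 0.0008]
```

carry_out:
  steps:
    - {"dp": [-0.3, 0, 0], "rot": [0, 0, 0], "hand": 1}
    - {"dp": [-0.3, 0, 0], "rot": [0, 0, 0], "hand": 1}
    - {"dp": [-0.3, 0, 0], "rot": [0, 0, 0], "hand": 1}

```text
clock: 4.1
tool_pos: [504.5, -395.9, 299.2]
eef_rot: [[-0.283, 0.959, -0.0], [0.959, 0.283, 0.001], [0.001, 0.0, -1.0]]
wrist_force: [-0.6, 0.0, 0.6]
finger_gap: 88.1
grip_force: 0.0
```

```bash
python3 -c "
from h import *
grab('wrist','w5')
cv2.imwrite('pics/c4.png',np.hstack([cv2.imread('pics/w4.png')[:,56:456],cv2.imread('pics/w5.png')[:,56:456]]))"
```

```text
(no output)
```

View pics/c4.png

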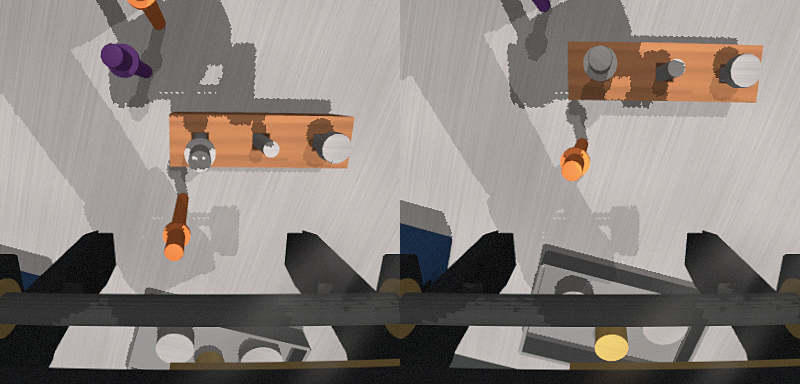

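```bash
python3 -c "
from h import *
c=lambda n,x,y:cv2.resize(cv2.imread(f'pics/{n}.png')[y:y+60,x:x+60],(400,400),interpolation=cv2.INTER_CUBIC)
cv2.imwrite('pics/c5.png',np.hstack([c('w4',226,122),c('w5',225,30)]))"
```

```text
(no output)
```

View pics/c5.png

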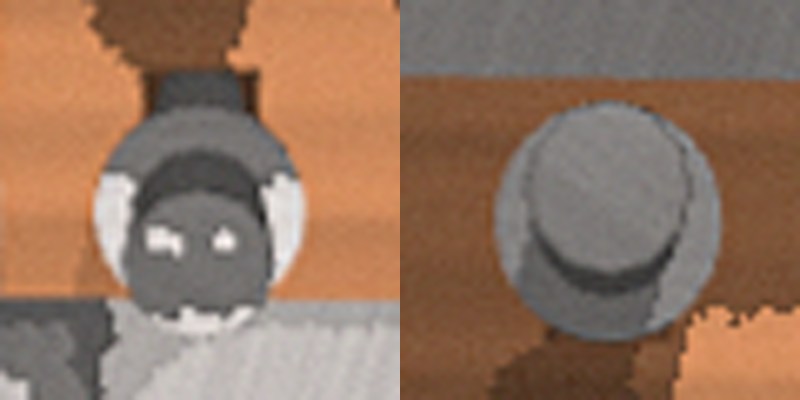

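The crop confirms the pick: a grey head above a collar in a rack hole. The head top is at (256.0,161.3) in w4 and (256.2,58.1) in w5.

```bash
python3 - <<'E'
from h import *
fs=[load('w4'),load('w5'),load('scene0'),load('side0')]
x,e=tri(fs[:2],[(256,161.3),(256.2,58.1)]); print('top',x,e)
x,e=tri(fs[:2],[(256,154),(256.2,63)]); print('collar',x,e)
x,e=tri(fs,[(256,161.3),(256.2,58.1),(190.2,125),(252.5,251.6)]); print('top4',x,e)
plan([475,-297,220],YX,[0,0,-1])
E
```

```text
top [ 475.83108193 -298.21345923  183.85516754] [0.1, 0.1]
collar [ 475.87261185 -298.28808896  150.70005312] [0.1, 0.1]
top4 [ 475.89643155 -296.70901609  181.04101445] [2.0, 1.2, 2.7, 1.6]
t 4.15 dp [0.4103, -0.0019, 0.3187] rot [0.0002, -0.0004, 0.0006]
```

carry_out:
  steps:
    - {"dp": [0.405, 0, 0.2], "rot": [0, 0, 0], "hand": 1}
    - {"dp": [0.405, 0, 0.2], "rot": [0, 0, 0], "hand": 1}
    - {"dp": [0.405, 0, 0.25], "rot": [0, 0, 0], "hand": 1}
    - {"dp": [0.405, 0, 0.4], "rot": [0, 0, 0], "hand": 1}
    - {"dp": [0.405, 0, 0.502], "rot": [0, 0, 0], "hand": 1}
    - {"dp": [0.405, 0, 0.502], "rot": [0, 0, 0], "hand": 1}
    - {"dp": [0.405, 0, 0.502], "rot": [0, 0, 0], "hand": 1}
    - {"dp": [0.405, 0, 0.502], "rot": [0, 0, 0], "hand": 0.1}
    - {"dp": [0.405, 0, 0.502], "rot": [0, 0, 0], "hand": 0.1}
    - {"dp": [0.405, 0, 0.502], "rot": [0, 0, 0], "hand": 0.1}
    - {"dp": [0.405, 0, 0.502], "rot": [0, 0, 0], "hand": 0.1}
    - {"dp": [0.405, 0, 0.502], "rot": [0, 0, 0], "hand": 0.1}

```text
clock: 5.65
tool_pos: [475.4, -299.4, 174.2]
eef_rot: [[-0.282, 0.959, 0.0], [0.959, 0.282, 0.0], [0.0, 0.0, -1.0]]
wrist_force: [-0.6, -0.8, 0.1]
finger_gap: 40.4
grip_force: 0.0
```

Fingers are still closing.

carry_out:
  steps:
    - {"dp": [0, 0, 0], "rot": [0, 0, 0], "hand": 0}
    - {"dp": [0, 0, 0], "rot": [0, 0, 0], "hand": 0}
    - {"dp": [0, 0, 0], "rot": [0, 0, 0], "hand": 0}
    - {"dp": [0, 0, 0], "rot": [0, 0, 0], "hand": 0}
    - {"dp": [0, 0, 0], "rot": [0, 0, 0], "hand": 0}
    - {"dp": [0, 0, 0], "rot": [0, 0, 0], "hand": 0}

```text
clock: 6.4
tool_pos: [475.4, -299.4, 174.2]
eef_rot: [[-0.282, 0.959, 0.0], [0.959, 0.282, 0.0], [0.0, 0.0, -1.0]]
wrist_force: [-0.3, 0.8, -0.0]
finger_gap: 16.8
grip_force: 30.0
```

carry_out:
  steps:
    - {"dp": [0, 0, -0.2], "rot": [0, 0, 0], "hand": 0}
    - {"dp": [0, 0, -0.4], "rot": [0, 0, 0], "hand": 0}
    - {"dp": [0, 0, -0.6], "rot": [0, 0, 0], "hand": 0}
    - {"dp": [0, 0, -0.6], "rot": [0, 0, 0], "hand": 0}
    - {"dp": [0, 0, -0.6], "rot": [0, 0, 0], "hand": 0}

```text
clock: 7.02
tool_pos: [475.0, -299.2, 322.6]
eef_rot: [[-0.282, 0.959, -0.002], [0.959, 0.282, 0.002], [0.003, -0.001, -1.0]]
wrist_force: [0.4, -0.0, -2.9]
finger_gap: 17.4
grip_force: 30.0
```

```bash
python3 -c "
from h import *
S=np.array([618,43.7,143])
plan(S+190*AX,YX,-AX); print(S+190*AX); plan(S+190*AX+[0,-100,60],YX,[0,0,-1])"
```

```text
t 7.025 dp [1.1543, 0.5554, 0.0625] rot [-0.334, -0.0015, -0.0007]
[526.86517242  16.8775616  307.54      ]
t 7.025 dp [0.7711, 0.4424, -0.1784] rot [-0.0006, -0.0016, -0.0003]
```

carry_out:
  steps:
    - {"dp": [0.25, 0.14, -0.05], "rot": [-0.1, 0, 0], "hand": 0}
    - {"dp": [0.5, 0.28, -0.05], "rot": [-0.2, 0, 0], "hand": 0}
    - {"dp": [0.7, 0.4, -0.05], "rot": [-0.3, 0, 0], "hand": 0}
    - {"dp": [0.85, 0.5, -0.05], "rot": [-0.334, -0.0015, -0.0007], "hand": 0}
    - {"dp": [0.95, 0.555, -0.05], "rot": [-0.334, -0.0015, -0.0007], "hand": 0}
    - {"dp": [0.95, 0.555, -0.05], "rot": [-0.334, -0.0015, -0.0007], "hand": 0}
    - {"dp": [0.95, 0.555, -0.05], "rot": [-0.334, -0.0015, -0.0007], "hand": 0}
    - {"dp": [0.95, 0.555, -0.05], "rot": [-0.334, -0.0015, -0.0007], "hand": 0}

```text
clock: 8.02
tool_pos: [541.3, -33.4, 336.1]
eef_rot: [[-0.281, 0.831, 0.48], [0.96, 0.244, 0.139], [-0.002, 0.5, -0.866]]
wrist_force: [0.2, -0.4, -1.7]
finger_gap: 16.8
grip_force: 30.0
```

```bash
python3 -c "
from h import *
S=np.array([618,43.7,143])
plan(S+190*AX,YX,-AX)"
```

```text
t 8.025 dp [0.2095, -0.0562, 0.0992] rot [0.0002, 0.0014, -0.0002]
```

carry_out:
  steps:
    - {"dp": [0.21, -0.056, 0.03], "rot": [0, 0.0014, 0], "hand": 0}
    - {"dp": [0.21, -0.056, 0.099], "rot": [0, 0.0014, 0], "hand": 0}
    - {"dp": [0.21, -0.056, 0.099], "rot": [0, 0.0014, 0], "hand": 0}
    - {"dp": [0.21, -0.056, 0.099], "rot": [0, 0.0014, 0], "hand": 0}

```text
clock: 8.52
tool_pos: [527.1, 17.2, 308.7]
eef_rot: [[-0.282, 0.83, 0.481], [0.959, 0.245, 0.141], [-0.001, 0.501, -0.865]]
wrist_force: [0.2, -0.5, -1.9]
finger_gap: 16.6
grip_force: 30.0
```

```bash
python3 -c "
from h import *
S=np.array([618,43.7,143])
plan(S+190*AX,YX,-AX)
f=grab('wrist','w6'); print(proj(f,[S,S+31*AX,S+190*AX]))
s=grab('side','side6'); u=proj(s,[S,S+31*AX,S+190*AX]); print(u)
q=grab('scene','scene6'); v=proj(q,[S,S+31*AX,S+190*AX]); print(v)
r=lambda im,x,y,w,h,W,H:cv2.resize(im[y:y+h,x:x+w],(W,H),interpolation=cv2.INTER_CUBIC)
W=cv2.imread('pics/w6.png');D=cv2.imread('pics/side6.png');Q=cv2.imread('pics/scene6.png')
cv2.imwrite('pics/c6.png',np.hstack([r(W,156,180,200,150,400,300),r(D,230,100,120,90,400,300)]))
"
```

```text
t 8.525 dp [-0.0007, -0.0035, 0.0033] rot [0.0011, 0.0004, 0.0003]
[[255.145537   172.00926106]
 [255.12096575 179.61126014]
 [254.83955889 267.60009675]]
[[285.72259092 173.96938793]
 [281.17392683 166.35026807]
 [254.4163459  121.53321153]]
[[254.56121858 198.65521823]
 [255.95297643 188.60111887]
 [263.4551158  134.30364477]]
```

View pics/c6.png

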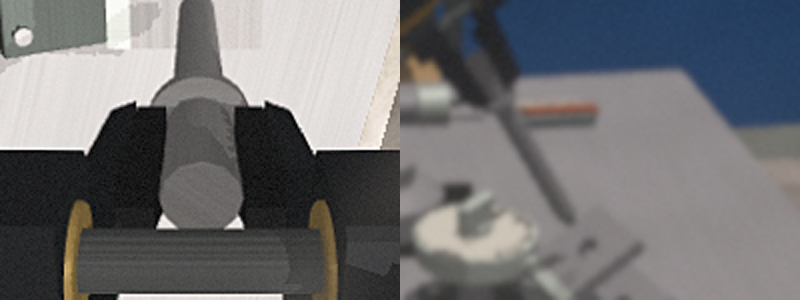

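```bash
python3 -c "
from h import *
g=cv2.cvtColor(cv2.imread('pics/w6.png'),6)
for y in range(170,218,4):
    print(y,' '.join('%3d'%v for v in g[y,236:276]))
"
```

```text
170 207 202 204 203 204 209 208 215 230 142 201 199 206 216 207 212 211 209 212 209 208 211 215 214 207 217 187 118 162 210 217 212 212 208 210 212 210 211 205 207
174 209 206 202 200 204 206 207 215 224 162 163 205 216 212 207 210 211 216 208 213 207 214 211 215 217 162  90  90 170 211 215 215 214 214 208 211 213 210 208 210
178 207 205 203 202 201 207 209 205 208 208 214 185 116  92  78  78  81  86  90  90  85  91  96  96 102 110 158 204 215 216 211 213 215 214 211 214 212 209 209 210
182 218 202 205 199 197 208 213 212 216 207 116  72  82  85  87  88  90  97  92  95  93  97 101 105 112 116 161 205 212 213 211 215 215 214 209 216 213 216 210 214
186 209 209 203 199 201 206 207 214 228 148  78  80  83  80  83  86  96  92  95  96  96  99 104 104 113 115 120 187 212 211 210 215 216 210 213 210 215 209 213 211
190 208 205 203 197 202 209 209 218 205 113  71  78  86  85  88  91  87  96  96  95  99 100  99 104 105 115 118 144 206 214 211 212 212 212 211 210 211 213 210 217
194 209 203 200 201 202 209 213 224 182  96  76  81  83  86  89  88  91  93  89  94  98  96  98 102 111 113 116 118 
[... 167 characters left out ...]
 202 222 214 212 211 212 215 209 208 209 218
202 213 207 206 200 198 215 217 205 112  68  83  83  85  84  87  88  89  85  92  95  98 102  98  99  99 103 113 117 119 173 214 218 214 211 216 213 212 209 208 216
206 228 226 228 229 226 229 238 204 104  69  81  81  84  87  88  88  93  94  97  92  93  97 101 101 101 104 100  99 110 129 219 229 225 223 223 221 226 224 225 222
210 226 230 229 227 227 232 243 164  79  80  81  84  87  85  89  93  94  87  95  96  93 101  96  95 102 103 103 107  97  94 173 224 227 223 224 225 225 222 221 219
214 227 229 227 230 230 236 226 121  70  77  84  88  81  86  87  90  90  88  89  93  89  95  97 100  99 101 101 104 102  93  84 216 229 225 227 225 223 221 222 226
```

carry_out:
  steps:
    - {"dp": [-0.003, -0.0035, 0.06], "rot": [0.001, 0, 0], "hand": 0}
    - {"dp": [-0.003, -0.0035, 0.12], "rot": [0.001, 0, 0], "hand": 0}
    - {"dp": [-0.003, -0.0035, 0.16], "rot": [0.001, 0, 0], "hand": 0}
    - {"dp": [-0.003, -0.0035, 0.2], "rot": [0.001, 0, 0], "hand": 0}
    - {"dp": [-0.003, -0.0035, 0.24], "rot": [0.001, 0, 0], "hand": 0}
    - {"dp": [-0.003, -0.0035, 0.24], "rot": [0.001, 0, 0], "hand": 0}

```text
clock: 9.43
tool_pos: [555.3, 25.7, 255.1]
eef_rot: [[-0.284, 0.831, 0.478], [0.959, 0.246, 0.142], [0.0, 0.499, -0.867]]
wrist_force: [0.0, 0.3, -2.0]
finger_gap: 17.1
grip_force: 30.0
```

```bash
python3 -c "
from h import *
S=np.array([618,43.7,143])
plan(S+29*AX,YX,-AX); o=env.observe(); R=np.array(o['eef_rot']); print(R.T@o['wrist_force'],R.T@o['torque'])"
```

```text
t 9.425 dp [-0.002, 0.0021, 0.4029] rot [-0.0008, -0.0006, 0.0007]
[ 0.28628763 -0.90328859  1.74962711] [ 0.59463374  0.03500677 -0.05309678]
```

carry_out:
  steps:
    - {"dp": [-0.002, 0.002, 0.06], "rot": [0, 0, 0], "hand": 0}
    - {"dp": [-0.002, 0.002, 0.12], "rot": [0, 0, 0], "hand": 0}
    - {"dp": [-0.002, 0.002, 0.16], "rot": [0, 0, 0], "hand": 0}
    - {"dp": [-0.002, 0.002, 0.2], "rot": [0, 0, 0], "hand": 0}
    - {"dp": [-0.002, 0.002, 0.24], "rot": [0, 0, 0], "hand": 0}
    - {"dp": [-0.002, 0.002, 0.24], "rot": [0, 0, 0], "hand": 0}

```text
clock: 10.18
tool_pos: [584.6, 33.8, 203.4]
eef_rot: [[-0.284, 0.831, 0.478], [0.959, 0.246, 0.142], [0.0, 0.499, -0.867]]
wrist_force: [-0.1, -0.7, -3.5]
finger_gap: 17.1
grip_force: 30.0
```

```bash
python3 -c "
from h import *
S=np.array([618,43.7,143])
plan(S+29*AX,YX,-AX); o=env.observe(); R=np.array(o['eef_rot']); print(R.T@o['wrist_force'],R.T@o['torque'])"
```

```text
t 10.175 dp [0.0003, -0.0001, 0.1629] rot [-0.0007, -0.0005, 0.0007]
[-0.65678094 -1.95253191  2.87792112] [ 0.57878821 -0.04817914 -0.01865916]
```

carry_out:
  steps:
    - {"dp": [0, 0, 0.05], "rot": [0, 0, 0], "hand": 0}
    - {"dp": [0, 0, 0.1], "rot": [0, 0, 0], "hand": 0}
    - {"dp": [0, 0, 0.13], "rot": [0, 0, 0], "hand": 0}
    - {"dp": [0, 0, 0.15], "rot": [0, 0, 0], "hand": 0}
    - {"dp": [0, 0, 0.157], "rot": [0, 0, 0], "hand": 0}
    - {"dp": [0, 0, 0.157], "rot": [0, 0, 0], "hand": 0}

```text
clock: 10.92
tool_pos: [603.5, 39.2, 170.3]
eef_rot: [[-0.283, 0.83, 0.48], [0.959, 0.246, 0.141], [-0.001, 0.5, -0.866]]
wrist_force: [0.5, 0.2, -2.6]
finger_gap: 17.3
grip_force: 30.0
```

Almost home; press gently in small steps.

carry_out:
  steps:
    - {"dp": [0, 0, 0.006], "rot": [0, 0, 0], "hand": 0}
    - {"dp": [0, 0, 0.01], "rot": [0, 0, 0], "hand": 0}
    - {"dp": [0, 0, 0.01], "rot": [0, 0, 0], "hand": 0}

```text
clock: 11.3
tool_pos: [604.4, 39.2, 169.0]
eef_rot: [[-0.284, 0.83, 0.48], [0.959, 0.246, 0.141], [-0.001, 0.5, -0.866]]
wrist_force: [-10.4, -3.7, 7.6]
finger_gap: 16.8
grip_force: 30.0
```

carry_out:
  steps:
    - {"dp": [0, 0, 0], "rot": [0, 0, 0], "hand": 0.6}
    - {"dp": [0, 0, 0], "rot": [0, 0, 0], "hand": 0.6}
    - {"dp": [0, 0, 0], "rot": [0, 0, 0], "hand": 0.6}
    - {"dp": [0, 0, 0], "rot": [0, 0, 0], "hand": 0.6}
    - {"dp": [0, 0, 0], "rot": [0, 0, 0], "hand": 0.6}
    - {"dp": [0, 0, 0], "rot": [0, 0, 0], "hand": 0.6}

```text
clock: 12.05
tool_pos: [604.6, 39.5, 168.0]
eef_rot: [[-0.283, 0.831, 0.479], [0.959, 0.246, 0.141], [-0.0, 0.5, -0.866]]
wrist_force: [-0.3, -0.2, 0.5]
finger_gap: 52.9
grip_force: 0.0
```

```bash
python3 -c "
from h import *
S=np.array([618,43.7,143])
f=grab('side','side7'); print(proj(f,[S,S+41*AX,S+5*AX]))
q=grab('scene','scene7'); print(proj(q,[S-130*AX,S]))
print(S-130*AX,env.observe()['finger_gap'])
r=lambda im,x,y,w,h,W,H:cv2.resize(im[y:y+h,x:x+w],(W,H),interpolation=cv2.INTER_CUBIC)
cv2.imwrite('pics/c7.png',np.hstack([r(cv2.imread('pics/scene7.png'),220,180,80,60,400,300),r(cv2.imread('pics/side7.png'),245,140,80,60,400,300)]))"
```

```text
[[285.72259092 173.96938793]
 [279.66489565 163.82263272]
 [285.00184224 172.76210855]]
[[248.98316099 238.89201377]
 [254.56121858 198.65521823]]
[680.35540835  62.05219469  30.42      ] 52.900779567099285
```

View pics/c7.png

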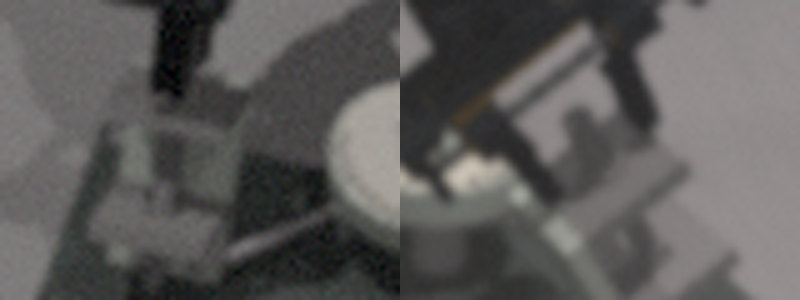

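The shaft looks home: in the side crop the collar sits flush on the upper plate and the stem enters the lower one, and the grip is 0 N. I retreat along the axis.

carry_out:
  steps:
    - {"dp": [0, 0, -0.1], "rot": [0, 0, 0], "hand": 0.6}
    - {"dp": [0, 0, -0.25], "rot": [0, 0, 0], "hand": 0.6}
    - {"dp": [0, 0, -0.45], "rot": [0, 0, 0], "hand": 0.6}
    - {"dp": [0, 0, -0.45], "rot": [0, 0, 0], "hand": 0.6}
    - {"dp": [0, 0, -0.45], "rot": [0, 0, 0], "hand": 0.6}

```text
clock: 12.78
tool_pos: [550.6, 23.7, 264.8]
eef_rot: [[-0.283, 0.831, 0.479], [0.959, 0.246, 0.141], [-0.0, 0.499, -0.866]]
wrist_force: [-0.1, 0.2, 0.1]
finger_gap: 52.9
grip_force: 0.0
```

```bash
python3 -c "
from h import *
a=np.radians(60)
plan([545,170,270],[np.cos(a),np.sin(a),0],[0,0,-1])"
```

```text
t 12.775 dp [0.5675, 0.1354, 0.0541] rot [0.3142, -0.1349, 0.5042]
```

carry_out:
  steps:
    - {"dp": [0.57, 0.135, 0.054], "rot": [0.314, -0.135, 0.504], "hand": 1}
    - {"dp": [0.57, 0.135, 0.054], "rot": [0.314, -0.135, 0.504], "hand": 1}
    - {"dp": [0.57, 0.135, 0.054], "rot": [0.314, -0.135, 0.504], "hand": 1}
    - {"dp": [0.57, 0.135, 0.054], "rot": [0.314, -0.135, 0.504], "hand": 1}
    - {"dp": [0.57, 0.135, 0.054], "rot": [0.314, -0.135, 0.504], "hand": 1}
    - {"dp": [0.57, 0.135, 0.054], "rot": [0.314, -0.135, 0.504], "hand": 1}
    - {"dp": [0.57, 0.135, 0.054], "rot": [0.314, -0.135, 0.504], "hand": 1}

```text
clock: 13.65
tool_pos: [545.3, 170.7, 268.5]
eef_rot: [[0.499, 0.866, -0.002], [0.866, -0.499, -0.001], [-0.001, -0.001, -1.0]]
wrist_force: [-0.1, -0.2, -0.5]
finger_gap: 88.2
grip_force: 0.0
```

```bash
python3 -c "
from h import *
f=grab('wrist','w8'); W=cv2.imread('pics/w8.png'); 
u=proj(f,[[545,175,95]])[0]; print(u)
x,y=np.round(u).astype(int)-[100,75]; print(x,y)
S=np.array([618,43.7,143]); print(proj(f,[S+41*AX,S+5*AX]))
cv2.imwrite('pics/c8.png',cv2.resize(W[y:y+150,x:x+200],None,fx=4,fy=4,interpolation=cv2.INTER_CUBIC))"
```

```text
[253.68806101 172.05943973]
154 97
[[392.53098009 305.25852847]
 [394.11565304 271.24621322]]
```

View pics/c8.png

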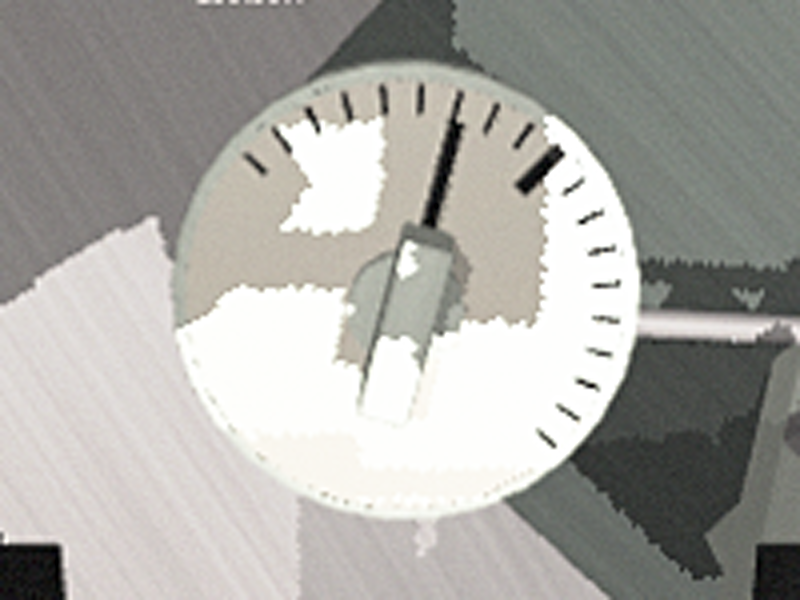

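c8: the pointer runs from (430,225) to (459,120) in the crop, exactly on the third small mark CCW of the thick zero mark at (541,169). That makes it about 30° to turn clockwise. The knob bar's top face is centred at about (408,330).

```bash
python3 - <<'E'
from h import *
f=load('w8'); C=lambda u,v:(154+u/4,97+v/4)
g=lambda L,z:onz(f,[C(*p) for p in L],z)
dial=g([(175,291),(640,291),(407,62),(407,520)],95); c=np.array([(dial[0]+dial[1])[:2]/2,(dial[2]+dial[3])[:2]/2]); print('dial c',c,np.linalg.norm(dial[0]-dial[1]),np.linalg.norm(dial[2]-dial[3]))
bar=g([(430,238),(385,420)],126); print('bar',bar.mean(0),np.linalg.norm(bar[0]-bar[1]))
pt=g([(459,120),(430,225)],96); zm=g([(561,150),(521,188)],95)
ang=lambda d:np.degrees(np.arctan2(d[1],d[0]))
print('ptr',ang(pt[0]-pt[1]),'bar',ang(bar[0]-bar[1]),'zero',ang(zm[0]-zm[1]))
z=zm.mean(0)[:2]
for cc in (bar.mean(0)[:2],c.mean(0)): print(cc,'ptr',ang(pt[0][:2]-cc),np.linalg.norm(pt[0][:2]-cc),'zero',ang(z-cc),np.linalg.norm(z-cc))
# heights check with w1
a=load('w1'); x,e=tri([a,f],[(263,117),C(408,330)]); print('knob top tri',x,e)
E
```

```text
dial c [[548.00947682 175.97940434]
 [546.39625885 173.38674405]] 113.56161169224535 114.87174781018537
bar [547.0099626  174.33270581 126.        ] 42.68267065611549
ptr 45.032480193160566 bar 46.60513478319937 zero 14.360327808682582
[547.0099626  174.33270581] ptr 44.371370000312496 44.78417816026215 zero 14.908265121561778 44.74436719381679
[547.20286783 174.6830742 ] ptr 44.22226198502075 44.40142076942377 zero 14.535970609304416 44.468754055689466
knob top tri [546.05864206 174.76573205 123.65766431] [1.3, 1.3]
```

```bash
python3 -c "
from h import *
a=np.radians(45)
plan([547.1,174.5,119],[np.cos(a),np.sin(a),0],[0,0,-1])"
```

```text
t 13.7 dp [0.0179, -0.0005, 0.5992] rot [-0.0003, 0.0007, 0.1676]
```

carry_out:
  steps:
    - {"dp": [0.018, 0, 0.1], "rot": [0, 0, 0.168], "hand": 1}
    - {"dp": [0.018, 0, 0.25], "rot": [0, 0, 0.168], "hand": 1}
    - {"dp": [0.018, 0, 0.4], "rot": [0, 0, 0.168], "hand": 0.6}
    - {"dp": [0.018, 0, 0.5], "rot": [0, 0, 0.168], "hand": 0.6}
    - {"dp": [0.018, 0, 0.57], "rot": [0, 0, 0.168], "hand": 0.6}
    - {"dp": [0.018, 0, 0.599], "rot": [0, 0, 0.168], "hand": 0.6}
    - {"dp": [0.018, 0, 0.599], "rot": [0, 0, 0.168], "hand": 0.6}
    - {"dp": [0.018, 0, 0.599], "rot": [0, 0, 0.168], "hand": 0}
    - {"dp": [0.018, 0, 0.599], "rot": [0, 0, 0.168], "hand": 0}
    - {"dp": [0.018, 0, 0.599], "rot": [0, 0, 0.168], "hand": 0}
    - {"dp": [0.018, 0, 0.599], "rot": [0, 0, 0.168], "hand": 0}
    - {"dp": [0.018, 0, 0.599], "rot": [0, 0, 0.168], "hand": 0}

```text
clock: 15.2
tool_pos: [546.9, 174.7, 120.9]
eef_rot: [[0.708, 0.706, 0.0], [0.706, -0.708, 0.0], [0.0, 0.0, -1.0]]
wrist_force: [-2.4, 3.1, 2.6]
finger_gap: 12.0
grip_force: 30.0
```

carry_out:
  steps:
    - {"dp": [0, 0, 0], "rot": [0, 0, 0], "hand": 0}
    - {"dp": [0, 0, 0], "rot": [0, 0, 0], "hand": 0}
    - {"dp": [0, 0, 0], "rot": [0, 0, 0], "hand": 0}

```text
clock: 15.58
tool_pos: [546.9, 174.7, 120.9]
eef_rot: [[0.708, 0.706, 0.0], [0.706, -0.708, -0.0], [0.0, 0.0, -1.0]]
wrist_force: [-3.9, 5.0, 3.5]
finger_gap: 11.8
grip_force: 30.0
```

carry_out:
  steps:
    - {"dp": [0, 0, 0], "rot": [0, 0, 0.08], "hand": 0}
    - {"dp": [0, 0, 0], "rot": [0, 0, 0.16], "hand": 0}
    - {"dp": [0, 0, 0], "rot": [0, 0, 0.24], "hand": 0}
    - {"dp": [0, 0, 0], "rot": [0, 0, 0.3], "hand": 0}
    - {"dp": [0, 0, 0], "rot": [0, 0, 0.335], "hand": 0}
    - {"dp": [0, 0, 0], "rot": [0, 0, 0.335], "hand": 0}
    - {"dp": [0, 0, 0], "rot": [0, 0, 0.335], "hand": 0}
    - {"dp": [0, 0, 0], "rot": [0, 0, 0.335], "hand": 0.5}
    - {"dp": [0, 0, 0], "rot": [0, 0, 0.335], "hand": 0.5}
    - {"dp": [0, 0, 0], "rot": [0, 0, 0.335], "hand": 0.5}
    - {"dp": [0, 0, 0], "rot": [0, 0, 0.335], "hand": 0.5}
    - {"dp": [0, 0, 0], "rot": [0, 0, 0.335], "hand": 0.5}

```text
clock: 17.08
tool_pos: [547.2, 174.3, 120.8]
eef_rot: [[0.967, 0.255, 0.001], [0.255, -0.967, -0.001], [0.001, 0.001, -1.0]]
wrist_force: [-0.8, 0.6, 0.4]
finger_gap: 43.8
grip_force: 0.0
```

carry_out:
  steps:
    - {"dp": [0, 0, -0.1], "rot": [0, 0, 0], "hand": 0.5}
    - {"dp": [0, 0, -0.3], "rot": [0, 0, 0], "hand": 0.5}
    - {"dp": [0, 0, -0.5], "rot": [0, 0, 0], "hand": 1}
    - {"dp": [0, 0, -0.6], "rot": [0, 0, 0], "hand": 1}
    - {"dp": [0, 0, -0.6], "rot": [0, 0, 0], "hand": 1}
    - {"dp": [0, 0, -0.6], "rot": [0, 0, 0], "hand": 1}
    - {"dp": [0, 0, -0.6], "rot": [0, 0, 0], "hand": 1}

```text
clock: 17.95
tool_pos: [546.7, 174.3, 269.3]
eef_rot: [[0.967, 0.254, -0.002], [0.254, -0.967, -0.001], [-0.002, 0.0, -1.0]]
wrist_force: [0.3, -0.7, -0.1]
finger_gap: 87.9
grip_force: 0.0
```

```bash
python3 - <<'E'
from h import *
f=grab('wrist','w9'); g=cv2.cvtColor(cv2.imread('pics/w9.png'),6)
c=np.array([547.1,174.5]); A=np.radians(np.arange(-60,120,1))
for r in(27,30,33,36,40,44,46,48,50):
    P=np.c_[c[0]+r*np.cos(A),c[1]+r*np.sin(A),np.full(len(A),95.5)]; u=proj(f,P).astype(np.float32)
    v=cv2.remap(g,u[None,:,0],u[None,:,1],1)[0]; print(r,np.degrees(A[v<75]).round().astype(int).tolist())
S=np.array([618,43.7,143]); print(proj(f,[S,S+41*AX]))
E
```

```text
27 [12, 13, 14, 15, 16]
30 [12, 13, 14, 15, 16]
33 [12, 13, 14, 15, 16]
36 [13, 14, 15]
40 [13, 14, 15, 16, 17]
44 [14, 15, 16]
46 [-5, 14, 15, 16, 26, 57]
48 [14, 15, 16, 36]
50 [-46, 14, 15, 16, 26, 98, 108]
[[432.04970416 147.42773742]
 [454.01591517 183.11184604]]
```

```bash
python3 - <<'E'
from h import *
f=load('w9'); S=np.array([618,43.7,143]); g=cv2.imread('pics/w9.png',0)
c=cv2.GaussianBlur(cv2.resize(g[140:230,405:505],None,fx=4,fy=4,interpolation=2),(0,0),2)
h=cv2.HoughCircles(c,cv2.HOUGH_GRADIENT,1,20,param1=60,param2=18,minRadius=25,maxRadius=90)
print(h is not None and [(405+a/4,140+b/4,r/4) for a,b,r in h[0][:6]])
for d in(-10,0,10,20): print(d,proj(f,S+(41+d)*AX))
e=proj(f,[S+41*AX,S+41*AX+[0,9,0]]);print(np.linalg.norm(e[0]-e[1]))
E
```

```text
[(np.float32(433.625), np.float32(157.375), np.float32(16.025)), (np.float32(438.125), np.float32(160.625), np.float32(21.525)), (np.float32(430.375), np.float32(153.125), np.float32(15.5))]
-10 [[448.22307055 173.63806579]]
0 [[454.01591517 183.11184604]]
10 [[460.12416279 193.15246002]]
20 [[466.57043536 203.80711885]]
11.33055229459966
```

```bash
python3 - <<'E'
from h import *
f=load('w9'); S=np.array([618,43.7,143]); g=cv2.imread('pics/w9.png',0)
side=np.cross(AX,(S-np.array(f['xyz']))/np.linalg.norm(S-np.array(f['xyz']))); side/=np.linalg.norm(side)
print('cols mm across axis -24..24 step 2')
for d in range(-14,64,2):
    P=np.array([S+d*AX+k*side for k in range(-24,25,2)]); u=proj(f,P).astype(np.float32)
    print('%3d'%d,' '.join('%3d'%v for v in cv2.remap(g,u[None,:,0],u[None,:,1],1)[0]))
E
```

```text
cols mm across axis -24..24 step 2
-14 191 190 186 190 184 184 189 190 182 185 188 183 183 183 187 191 188 190 185 188 188 194 188 184 190
-12 193 188 189 186 190 186 190 192 156 141 108 120 126 134 152 170 184 186 190 189 185 187 192 190 186
-10 187 192 190 194 188 194 123 105  88  93 101 116 122 130 138 142 159 184 187 189 188 185 185 191 189
 -8 183 182 188 193 195 119 107  85  85 101 133 158 166 171 150 151 152 157 185 188 190 188 186 186 192
 -6 187 183 183 190 137 115  79  82 140 186 195 197 193 195 196 186 176 153 166 190 187 190 189 184 184
 -4 192 188 184 181 113 120  79 166 193 193 196 197 196 191 190 195 199 176 156 191 189 187 188 190 187
 -2 189 193 160 116 112  83 118 195 191 205 160 126 123 136 186 201 192 195 175 182 189 191 186 188 189
  0 176 146 111 116 116  74 193 193 196  80  82  96 113 129 142 167 197 190 196 175 185 187 189 187 187
  2 109 112 114 114 117  85 111 109  98  83  86 102 112 132 142 149 176 197 196 178 187 187 189 191 186
  4 102 112 109 116 111 104 120 115  78  84  89 100 120 130 141 152 162 195 196 187 186 185 188 190 188
  6  91 111 113 111 115 1
[... 2290 characters left out ...]
 216 212 210 205 214 214 210 210 215 220 221 216 214 216 221 212 219 212 212
 52 207 215 214 215 213 214 210 214 212 215 210 217 216 214 213 216 220 219 215 217 214 219 215 217 214
 54 213 210 217 216 216 216 207 212 216 213 215 210 216 214 214 216 218 221 217 215 220 214 216 218 216
 56 216 213 211 212 216 216 216 213 215 219 213 214 213 219 213 215 216 222 219 218 212 217 218 213 216
 58 209 216 212 211 212 217 214 219 213 215 217 213 213 216 219 215 212 218 221 221 214 218 217 220 213
 60 208 210 217 213 211 216 217 216 220 215 214 216 211 213 220 218 212 212 218 221 216 213 221 214 217
 62 213 208 210 218 216 212 214 218 216 219 214 216 215 215 212 222 219 212 214 217 220 216 215 219 217
```

The head top is centred 40 mm above the seat (41 expected) with the collar flush on the plate, and the pointer is within about 1° of zero. Handing in.

```bash
python3 -c "
from workcell import env
print(env.close_job())"
```

```text
the job is handed in; nothing more can be done
None
```

The job is handed in, with no verdict returned: the shaft is threaded through both plates with its collar home and released, and the dial was then turned to within about 1° of zero by my last camera check, at about 18 s on the robot's clock.

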